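# Open the battery bay of the kitchen scale

## Task

The kitchen scale lies face down for new batteries. Press the spring tab at the end of its battery cover all the way in and, while it is in, push the freed cover along with the fingertip, right out of its two rails, so that the battery bay is fully open and the cover is left lying flat on the back of the scale. Grasp and lift nothing, do not shove the scale along the worktop, and leave the other things where they are.

Things in the scene. Friction and masses are not known exactly. Their poses are not given: they have to be found in the camera images.
- scale: White kitchen scale, loose, lying back upward: rounded slab 230 x 165 mm, about 1.1 kg. Origin: centre of its lower face, on the worktop; z up; +x is the way the cover slides off. The flat back is at z = 27 mm; four round feet 25 mm across stand 7 mm above it at x = +/-92, y = +/-60 mm. Ahead of the rails the back is clear and flat up to x = 111 mm.
- rail_ends (a point): Point on the scale's back midway between the front ends of the two rails, (-5, 0, 27) mm in its frame. The rails run from x = -79 to -5 mm, 6.8 mm high, 44 mm apart between lips that overhang the cover's sides; end stops behind them leave a 41 mm gap for a finger. Between them is the bay, x = -58 to -10 mm, 36 mm wide; its cells stay below the back.
- cover: Grey battery cover, a loose plate 72 mm (x) x 50 mm (y), about 35 g, 6 mm thick, its side flanges 3 mm. Origin: centre of its underside; axes as the scale's. It starts on the scale's back at (-41, 0, 27) mm in the scale's frame, between the rails. It is out of the rails when it has slid 74 mm along the scale's +x.
- end_bar (a point): Middle of the rear face of the cover's end bar, 4 mm above the cover's underside, 36 mm behind its origin: the face a finger pushes. The bar is 7 mm long; ahead of it a 10 x 20 mm window, in which the tab's tooth stands and stops the cover until the tab is pressed.
- tab (a joint): How far the spring tab is pressed down: 0 = up (latched), 0.0055 m = fully in, its pad then 1 mm above the scale's back. The cover is free from 0.0040 m on. It needs 1.3 N to start and 5 N when fully in, and springs up as soon as it is let go, so the cover must start to slide while the tab is held down.
- tab_pad (a point): Centre of the top of the tab's grey ribbed finger pad, 24 mm (along x) x 31 mm (along y), at (-92, 0, 33.5) mm in the scale's frame when up, 6.5 mm above the back; goes down with the tab. The bar's rear face is 15 mm ahead of this point (3 mm ahead of the pad): a fingertip that holds the pad down meets the bar when moved along the scale's +x.
- cell_pack: Card 78 x 105 mm with four small new cells under a clear blister, 16 mm high; origin at the centre of its underside. A bystander.
- mug: White mug with a red-brown inside, 83 mm across, 93 mm high, handle included 113 mm; origin at the centre of its underside. A bystander.
- tin: Food tin, 75 mm across, 58 mm high; origin at the centre of its underside. A bystander.
- lemon: Lemon, 83 x 58 x 58 mm, lying on the worktop; origin at its underside. A bystander.
Not all that is in view belongs to the job. Leave any brown look-alike of the cover alone.

How it is judged:
By the outcome, as a careful person would: the job done as asked, in the order asked, and still so for the second after the job is handed in, with the robot touching nothing.
It also fails if it takes over 38 s, if anything falls off the work surface, if the arm or the gripper's body presses on something with over 40 N, if the wrist force passes 120 N, or if a joint passes its speed limit or range.

## Robot

A 6-joint arm with a two-finger parallel gripper is mounted at the origin on the work surface; the furniture and walls round the work are solid. World frame = base frame: x ahead of the robot, y to its left, z up, the work surface at z = 0. Lengths are in m, angles in rad, forces in N, time in s.
With the tool pointing down it reaches from about 0.3 to 0.775 m from the base axis. Payload 14.6 kg.
Tool frame: the origin (TCP) lies on the centre line of the jaws, within the pads' length; the fingertips stand 19 mm ahead of it and the grasp point (between the pads) is the TCP; y points along the fingers, x is the direction in which the jaws open and shut, and the axes are right-handed (so a half turn about y gives the same grasp; the last joint's range is limited). The gripper opens to 94 mm and grips with 3 to 60 N. Pads are 16 mm wide; open, the fingers measure 119 mm over their backs; the gripper's body (75 mm by 177 mm) begins 78 mm behind the grasp point.
Start: joints at [-1.221, 0.3, 1.521, -0, 1.321, -0.067], TCP at [0.223, -0.503, 0.224] pointing down, gripper open.
Joint ranges: [-3.03, 3.03], [-0.79, 2.21], [0.23, 2.52], [-1.04, 4.18], [0, 3.07], [-2.55, 2.55]. Speed limits (rad/s): [2.22, 2.22, 2.57, 3.14, 3.14, 3.14].

## Interface

Orientations are given as [roll, pitch, yaw] about the fixed x, y, z axes, in that order (R = Rz(yaw) Ry(pitch) Rx(roll)).
In Python, from station import ctrl, optics gives the robot as it stands.
- The arm moves only by the tool jog_arm, never from a script. Its argument "targets" is a list of rows, each a list of 3 entries, a list of its own where there are three numbers: the finger opening in cm, from 0 to 9.4, then the shift along the tool's x, y, z in cm, then the turn about the tool's y in rad. A call has 1 to 10 rows; each row is the pose to reach, as a shift and turn from the pose commanded when the call began, along the tool's axes at that moment; what a row does not reach only later rows make up. A row lasts 1/10 s, in which the tool goes at most 50 mm and 8.59 degrees, less where a joint would pass 70% of its speed; a pose out of reach is approached as far as the arm can. A call with a gripper value outside its range is refused whole. The fingers move at their own pace and stop on an object; "grip_force" is the grip in N (left out, the last holds). Time passes only in rows, so rows that repeat a pose let the fingers close. It gives the time, the measured TCP pose, the force and the opening at its end, in the units of the state.
- ctrl.get_obs(): the state, without advancing time (a new reading comes with each control period).
- optics.camera(name): name is "scene" or "top" or "wrist"; returns a dict with "img" (384x512x3 uint8, red, green, blue), "range_z" (384x512 float32, m along the optical axis (not along the pixel's ray), 0 where there is no reading), "camera_matrix" (3x3 intrinsics, pixels), "world_to_cam" (4x4, takes a point from world to camera coordinates); the wrist camera has in their place "mount" (4x4, takes a point from camera to tool coordinates, whose origin is the TCP and whose axes are the tool frame's). Camera axes: x right, y up, looking along -z (the intrinsics and any distortion apply to the point x, -y, -z); pixel columns grow to the right and rows downward; lengths in m; the calibration is good to about 2 mm. A picture is of the moment at which its call begins: read the wrist's pose just before it.
- ctrl.hand_in(): hands the job in, once; it reports no verdict.
The state is a dict: "time_s": time; "qpos": joint angles; "joint_vel": joint speeds; "tau": joint torques, N m; "ee_pos": TCP position; "eef_rot": TCP orientation; "force": force on the tool from outside, world axes, zero at the start; "moment": the same for the moment, N m; "grip_width": finger opening in m.
Only numpy, scipy, OpenCV 4.12 (cv2) and the standard library are available. Lean on these libraries where they do the work, as an engineer would, in place of code of your own. Each camera call takes 0.05 s, during which the arm holds its last target. There are 200 camera calls.

## Working session

There is one attempt and no reset: what is moved stays moved. The work goes in short steps, Python scripts to look and compute and a tool call to move; the robot and the scene stay as the last step left them, time stands still between calls to the robot, and variables do not carry over. Pictures are saved under pics/ and viewed, about 8 in all and at most 12, crops included, and the job is handed in when it is done.

Besides the shell and the picture viewer there is one more tool, called after ">>>" as name(argument=value, ...), one argument or row to a line, values as JSON. jog_arm: Moves the arm, as the interface text tells. Its arguments: {"type":"object","properties":{"targets":{"type":"array","items":{"type":"array"}},"grip_force":{"type":"number"}},"required":["targets"]}

```bash
mkdir -p pics
cat > h.py <<'E'
import numpy as np, cv2, pickle
from station import ctrl, optics
def snap(name, fn):
    o=ctrl.get_obs(); c=optics.camera(name); c['obs']=o
    pickle.dump(c,open(f'pics/{fn}.pkl','wb')); cv2.imwrite(f'pics/{fn}.png',c['img'][:,:,::-1]); return c
E
python3 - <<'E'
from h import *
a=snap('top','top0');b=snap('scene','sc0')
print(a['obs']); print(a['camera_matrix'],a['world_to_cam'],a.keys())
cv2.imwrite('pics/both.png',cv2.resize(np.hstack([a['img'],b['img']])[:,:,::-1],(800,300),interpolation=cv2.INTER_AREA))
E
```

```text
{'time_s': 0.0, 'qpos': array([-1.22058286e+00,  3.00480144e-01,  1.52159694e+00, -1.38391428e-05,
        1.32073370e+00, -6.65939977e-02]), 'joint_vel': array([-9.20602600e-04,  1.91981086e-03, -7.18318620e-04, -7.84586911e-05,
       -1.93079523e-03,  9.36216361e-04]), 'tau': array([ 5.93475361e-04, -5.31803620e+01, -3.52735698e+01,  7.08882906e-02,
        2.44696724e-02, -6.50537595e-05]), 'ee_pos': array([ 0.22257296, -0.50267236,  0.22387466]), 'eef_rot': array([-1.57072864e+00,  1.21631959e-03, -1.15398539e+00]), 'force': array([-0.21521751, -0.32268776, -0.04955378]), 'moment': array([ 0.03763782, -0.03363666,  0.00816863]), 'grip_width': 0.09420165542341503}
[[435.16655955   0.         252.46908153]
 [  0.         435.16655955 193.70078485]
 [  0.           0.           1.        ]] [[-0.0059642  -0.99998057  0.001813   -0.01281   ]
 [ 0.98714487 -0.00559805  0.15972996 -0.48345108]
 [-0.15971671  0.00274235  0.98715908 -1.58226829]
 [ 0.          0.          0.          1.        ]] dict_keys(['img', 'range_z', 'camera_matrix', 'world_to_cam', 'obs'])
```

View pics/top0.png

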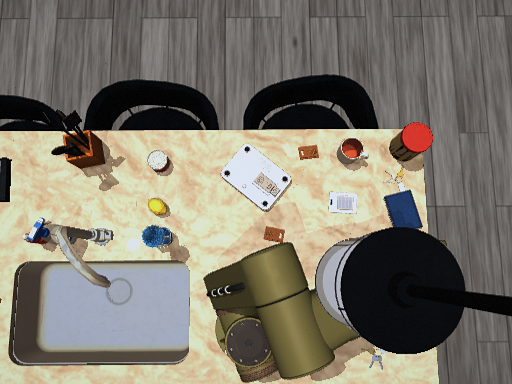

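View pics/sc0.png

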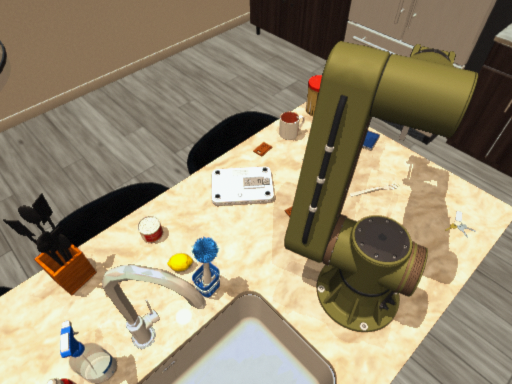

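The top view shows the scale around (256,178), with the grey hardware around (267,184). The brown look-alikes are at (308,152) and (274,233). I'll enlarge the scale to get its heading.

Run:
```python
from h import *
t=pickle.load(open('pics/top0.pkl','rb'))['img'][135:220,210:302,::-1]
s=pickle.load(open('pics/sc0.pkl','rb'))['img'][155:215,200:285,::-1]
A=cv2.resize(t,(600,554),interpolation=cv2.INTER_CUBIC)
cv2.imwrite('pics/crop1.png',A)
```

```text
(no output)
```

View pics/crop1.png

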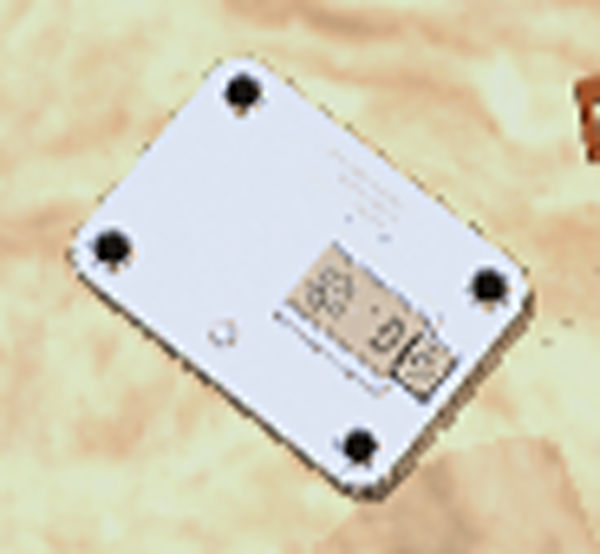

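```bash
cat >> h.py <<'E'
from scipy.spatial.transform import Rotation as R
from scipy.optimize import least_squares
def fit_scale(c,pts,px,zoff=0.,T=None):
    K=c['camera_matrix']; W=c['world_to_cam'] if T is None else T
    def proj(P):
        q=(W@np.c_[P,np.ones(len(P))].T)[:3]; q=np.array([q[0],-q[1],-q[2]]); q=K@q; return (q[:2]/q[2]).T
    def pose(p):
        Rz=R.from_euler('z',p[2]).as_matrix(); return pts@Rz.T+[p[0],p[1],zoff]
    best=min((least_squares(lambda p:(proj(pose(p))-px).ravel(),[.4,0,y]) for y in np.arange(-3,3.1,1)),key=lambda r:r.cost)
    return best.x,best.fun.reshape(-1,2),proj
def w2s(p,P): return R.from_euler('z',-p[2]).apply(np.atleast_2d(P)-[p[0],p[1],0])
def s2w(p,P): return R.from_euler('z',p[2]).apply(np.atleast_2d(P))+[p[0],p[1],0]
FEET=np.array([[.092,-.06,.034],[.092,.06,.034],[-.092,-.06,.034],[-.092,.06,.034]])
E
python3 - <<'E'
from h import *
c=pickle.load(open('pics/top0.pkl','rb'))
px=(np.array([[243,92],[112,248],[490,287],[359,446]])+.5)/6.522-.5+[210,135]
p,r,_=fit_scale(c,FEET,px); print(p,np.degrees(p[2]),r)
print(s2w(p,[[-.092,0,.0335],[-.005,0,.027],[-.041,0,.03]]))
o=ctrl.get_obs(); M=R.from_euler('xyz',o['eef_rot']).as_matrix(); print(M)
m=optics.camera('wrist'); print(m['mount'],m['camera_matrix'])
E
```

```text
[ 0.55320379 -0.0280824   0.88207023] 50.53890131543272 [[-0.01984097 -0.10738271]
 [-0.09067931 -0.04081011]
 [ 0.02828965 -0.00690973]
 [ 0.08112702  0.1481756 ]]
[[ 0.4947328  -0.09911157  0.0335    ]
 [ 0.55002602 -0.03194268  0.027     ]
 [ 0.52714607 -0.0597367   0.03      ]]
[[ 4.04779963e-01 -3.46030311e-04  9.14414054e-01]
 [-9.14413546e-01  9.66471511e-04  4.04780104e-01]
 [-1.02382132e-03 -9.99999473e-01  7.47934983e-05]]
[[ 9.99999742e-01  3.87850072e-04  6.05414532e-04  1.30629446e-03]
 [ 4.98959764e-04  2.31916093e-01 -9.72735667e-01 -1.60551605e-01]
 [-5.17680971e-04  9.72735717e-01  2.31915839e-01  6.72717186e-02]
 [ 0.00000000e+00  0.00000000e+00  0.00000000e+00  1.00000000e+00]] [[278.49943184   0.         254.28014598]
 [  0.         278.49943184 189.70275021]
 [  0.           0.           1.        ]]
```

>>> jog_arm(
  targets=[
    [0, [-2, 0, 3.2], -0.03],
    [0, [-5, 0, 8], -0.08],
    [0, [-8, 0, 12.7], -0.14],
    [0, [-11, 0, 17.5], -0.2],
    [0, [-14, 0, 22.3], -0.26],
    [0, [-17, 1, 27], -0.32],
    [0, [-20, 2, 31.8], -0.38],
    [0, [-23, 3.5, 36.5], -0.43],
    [0, [-25, 5, 39.8], -0.46],
    [0, [-25.9, 6, 41.2], -0.464],
  ],
  grip_force=20,
)

```text
time_s: 1.15
ee_pos: [0.4918, -0.1029, 0.167]
eef_rot: [-1.57, -0.001, -0.689]
force: [1.3, -0.6, 0.4]
grip_width: 0.0173
```

>>> jog_arm(
  targets=[
    [0, [0, 0, 0], 0],
    [0, [0, 0, 0], 0],
    [0, [0, 0, 0], 0],
  ],
)

```text
time_s: 1.45
ee_pos: [0.4906, -0.1055, 0.1674]
eef_rot: [-1.571, -0.0, -0.691]
force: [0.3, 0.1, 0.6]
grip_width: 0.0004
```

Run:
```python
from h import *
w=snap('wrist','w1'); print(w['obs'])
cv2.imwrite('pics/w1b.png',cv2.resize(w['img'][:,:,::-1],(800,600),interpolation=cv2.INTER_CUBIC))
```

```text
{'time_s': 1.45, 'qpos': array([-2.84843907e-01,  2.49687377e-01,  1.72433566e+00, -1.51185629e-04,
        1.16721695e+00,  4.05891396e-01]), 'joint_vel': array([-0.0163175 , -0.01128926, -0.00185671,  0.00224343, -0.00125373,
        0.00301698]), 'tau': array([ 1.27978910e+00, -4.70871305e+01, -3.27850163e+01,  9.72458697e-02,
       -2.11767561e-02,  1.21193685e-02]), 'ee_pos': array([ 0.49057952, -0.10554444,  0.16739688]), 'eef_rot': array([-1.57078484e+00, -3.78923306e-04, -6.90675958e-01]), 'force': array([0.30362669, 0.0510254 , 0.56083955]), 'moment': array([-0.03926832, -0.0152603 ,  0.07945979]), 'grip_width': 0.00041206832762564837}
```

View pics/w1b.png

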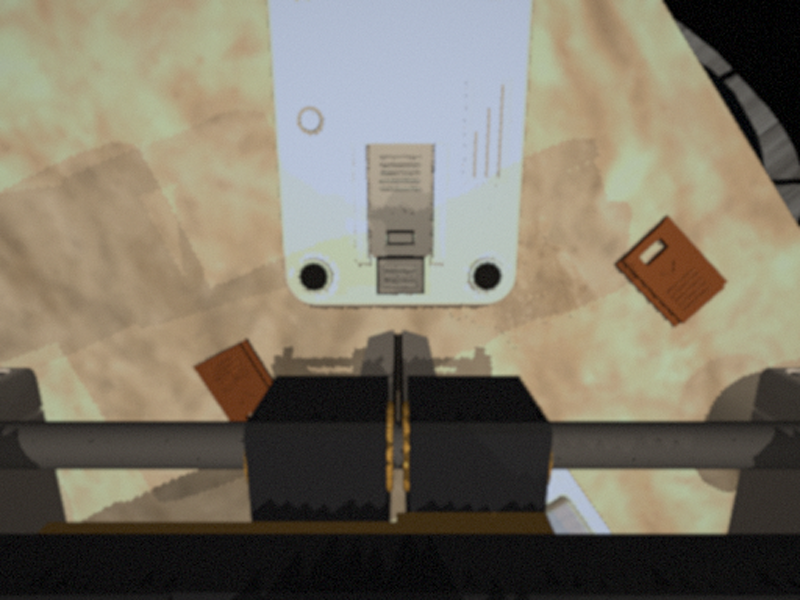

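The wrist view shows the scale square to the tool. The feet are at (314,277) and (487,276), the tab pad centre at (401,276), the cover front edge at y=144 and the fingertips at about (398,335). The brown look-alikes are at (670,270) and (240,380).

```bash
cat >> h.py <<'E'
def wT(w):
    o=w['obs']; T=np.eye(4); T[:3,:3]=R.from_euler('xyz',o['eef_rot']).as_matrix(); T[:3,3]=o['ee_pos']
    return np.linalg.inv(T@w['mount']), T
E
python3 - <<'E'
from h import *
w=pickle.load(open('pics/w1.pkl','rb')); V,T=wT(w)
f=lambda a:(np.array(a)+.5)*.64-.5
pts=np.array([[-.092,.06,.034],[-.092,-.06,.034],[-.092,0,.0335],[-.005,.022,.033],[-.005,-.022,.033]])
px=f([[314,277],[487,276],[401,276],[367,144],[434,144]])
pts[3:,:2]=[[-.005,.022],[-.005,-.022]]; pts[3:,2]=.032
p,r,proj=fit_scale(w,pts,px,0.,V); print(p,np.degrees(p[2]),r/.64)
pad=s2w(p,[[-.092,0,.0335]])[0]; print(pad, 'tool cm',(np.linalg.inv(T)@np.r_[pad,1])[:3]*100, 'yaw err',p[2]-np.pi/2-w['obs']['eef_rot'][2])
for q in [[0,.019,0],[0,.019,.008]]: print((proj((T@np.r_[q,1])[None,:3])+.5)/.64-.5)
z=w['range_z'];
for u,v in [(401,276),(400,60)]: print(z[int(f(v)),int(f(u))])
E
```

```text
[ 0.55839579 -0.02834972  0.8832756 ] 50.607963761814624 [[-0.62099172  0.07888896]
 [ 1.07309098  0.43905163]
 [-0.28963015  0.62296385]
 [-0.682424   -0.32257627]
 [ 0.52935511 -0.58481557]]
[ 0.50001047 -0.09944933  0.0335    ] tool cm [ 0.33358364 13.38982814  1.07047359] yaw err 0.0031552260877828475
[[394.84900382 349.88093323]]
[[394.81237276 332.41654149]]
0.2991512
0.27320823
```

>>> jog_arm(
  targets=[
    [0, [0.1, 1.5, 0.4], 0],
    [0, [0.2, 3.5, 0.8], 0],
    [0, [0.2, 5.5, 1], 0],
    [0, [0.2, 7.5, 1], 0],
    [0, [0.2, 9, 1], 0],
    [0, [0.2, 9.5, 1], 0],
    [0, [0.2, 9.5, 1], 0],
    [0, [0.2, 9.5, 1], 0],
  ],
)

```text
time_s: 2.3
ee_pos: [0.499, -0.0989, 0.073]
eef_rot: [-1.57, -0.001, -0.691]
force: [0.8, -0.1, 0.3]
grip_width: 0.0009
```

Run:
```python
from h import *
w=snap('wrist','w2'); print(w['obs']['ee_pos'],w['obs']['eef_rot'],w['obs']['force'])
cv2.imwrite('pics/w2b.png',cv2.resize(w['img'][60:260,120:387,::-1],(800,600),interpolation=cv2.INTER_CUBIC))
```

```text
[ 0.49903191 -0.09892567  0.0730256 ] [-1.57024488e+00 -1.23874302e-03 -6.90743713e-01] [ 0.7625751  -0.05637525  0.28236089]
```

View pics/w2b.png

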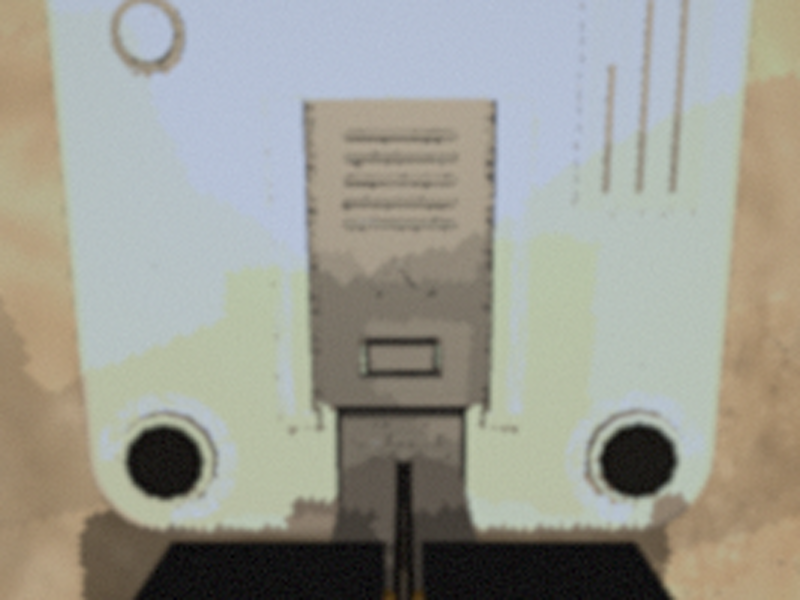

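The fingers at x=403 are centred on the pad (339–465). The feet are at (164,461) and (638,459), the cover front edge is at y=100, the pad front edge at y≈410, and the fingertip front edge at y≈460.

Run:
```python
from h import *
w=pickle.load(open('pics/w2.pkl','rb')); V,T=wT(w)
f=lambda a:(np.array(a)+.5)/3-.5+[120,60]
pts=np.array([[-.092,.06,.034],[-.092,-.06,.034],[-.005,.022,.033],[-.005,-.022,.033],[-.080,.0155,.0335],[-.080,-.0155,.0335]])
px=f([[164,461],[638,459],[303,100],[497,100],[339,409],[465,409]])
p,r,proj=fit_scale(w,pts,px,0.,V); print(p,np.degrees(p[2]),(r*3).round(1).tolist())
print('tcp in scale',w2s(p,T[None,:3,3])*1e3,'yaw err',p[2]-np.pi/2-w['obs']['eef_rot'][2])
for q in [[0,.019,0],[0,.019,.008]]: print((proj((T@np.r_[q,1])[None,:3])-[120,60]+.5)*3-.5)
```

```text
[ 0.55855975 -0.02757803  0.88275125] 50.57792089446712 [[-1.9, 0.6], [2.9, 1.0], [0.5, -4.5], [-0.3, -5.1], [-0.2, 5.3], [-1.1, 4.8]]
tcp in scale [[-92.91712556   0.67682889  73.02559532]] yaw err 0.0026986349879722926
[[398.56893589 492.23301052]]
[[398.49856438 458.70126594]]
```

>>> jog_arm(
  targets=[
    [0, [0, 0.6, 0.1], 0],
    [0, [0, 1.2, 0.1], 0],
    [0, [0, 1.7, 0.1], 0],
    [0, [0, 2, 0.1], 0],
    [0, [0, 2.2, 0.1], 0],
    [0, [0, 2.4, 0.1], 0],
    [0, [0, 2.4, 0.1], 0],
    [0, [0, 2.4, 0.1], 0],
  ],
)

```text
time_s: 3.15
ee_pos: [0.4993, -0.0976, 0.0482]
eef_rot: [-1.571, 0.0, -0.69]
force: [-2.6, -0.6, 4.3]
grip_width: 0.0004
```

>>> jog_arm(
  targets=[
    [0, [0, 0.05, 0], 0],
    [0, [0, 0.1, 0], 0],
    [0, [0, 0.13, 0], 0],
    [0, [0, 0.13, 0], 0],
    [0, [0, 0.13, 0], 0],
  ],
)

```text
time_s: 3.65
ee_pos: [0.4994, -0.0977, 0.047]
eef_rot: [-1.571, -0.0, -0.69]
force: [-3.4, -0.1, 6.8]
grip_width: 0.0002
```

>>> jog_arm(
  targets=[
    [0, [0, 0, 0.3], 0],
    [0, [0, 0, 0.6], 0],
    [0, [0, 0, 0.8], 0],
    [0, [0, 0, 1], 0],
    [0, [0, 0, 1.2], 0],
    [0, [0, 0, 1.4], 0],
    [0, [0, 0, 1.6], 0],
    [0, [0, 0, 1.6], 0],
  ],
)

```text
time_s: 4.45
ee_pos: [0.51, -0.0855, 0.047]
eef_rot: [-1.571, -0.001, -0.69]
force: [-0.8, -2.4, 5.5]
grip_width: 0.0002
```

Run:
```python
from h import *
w=snap('wrist','w3'); print(w['obs']['ee_pos'],w['obs']['eef_rot'],w['obs']['force'])
cv2.imwrite('pics/w3b.png',cv2.resize(w['img'][60:260,120:387,::-1],(800,600),interpolation=cv2.INTER_CUBIC))
```

```text
[ 0.5099791  -0.08547176  0.04704   ] [-1.57057226e+00 -1.17831787e-03 -6.89914110e-01] [-0.77955709 -2.40747701  5.54376391]
```

View pics/w3b.png

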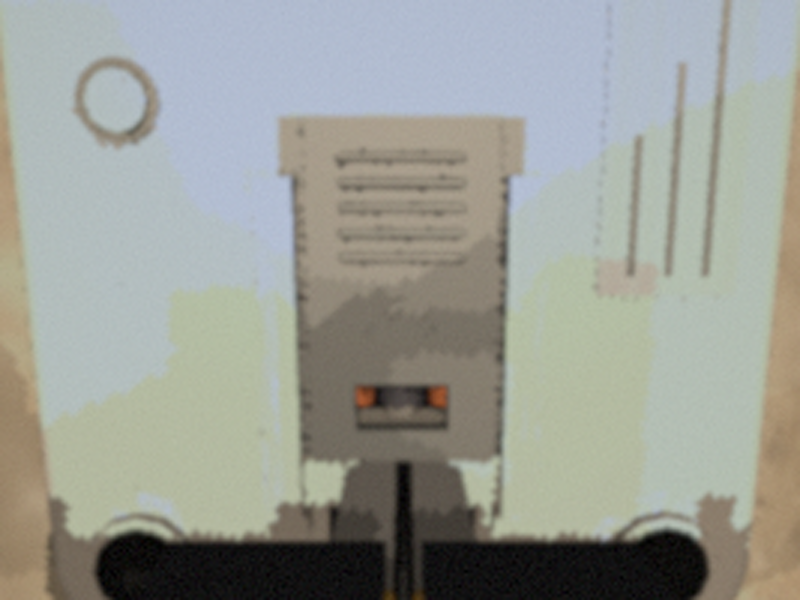

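The cover has slid about 13 mm. Its flanges now stand clear of the rail ends at y≈175, and the window shows the freed bay. I'll continue the push.

>>> jog_arm(
  targets=[
    [0, [0, 0, 0.5], 0],
    [0, [0, -0.05, 1], 0],
    [0, [0, -0.08, 1.5], 0],
    [0, [0, -0.08, 2], 0],
    [0, [0, -0.08, 2.5], 0],
    [0, [0, -0.08, 3], 0],
    [0, [0, -0.08, 3.5], 0],
    [0, [0, -0.08, 4], 0],
    [0, [0, -0.08, 4.3], 0],
    [0, [0, -0.08, 4.3], 0],
  ],
)

```text
time_s: 5.5
ee_pos: [0.5371, -0.0518, 0.0475]
eef_rot: [-1.571, -0.0, -0.69]
force: [1.0, 1.0, 0.6]
grip_width: 0.0007
```

>>> jog_arm(
  targets=[
    [0, [0, 0, 0.4], 0],
    [0, [0, 0, 0.8], 0],
    [0, [0, 0, 1.2], 0],
    [0, [0, 0, 1.6], 0],
    [0, [0, 0, 1.9], 0],
    [0, [0, 0, 2.2], 0],
    [0, [0, 0, 2.4], 0],
    [0, [0, 0, 2.4], 0],
  ],
)

```text
time_s: 6.3
ee_pos: [0.5523, -0.0334, 0.0476]
eef_rot: [-1.571, -0.0, -0.69]
force: [-0.3, -0.6, -0.7]
grip_width: 0.0002
```

Run:
```python
from h import *
w=snap('wrist','w4'); print(w['obs']['ee_pos'],w['obs']['eef_rot'],w['obs']['force'])
cv2.imwrite('pics/w4b.png',cv2.resize(w['img'][60:260,120:387,::-1],(800,600),interpolation=cv2.INTER_CUBIC))
p=[0.5586,-.0276,.88275]; print(w2s(p,[w['obs']['ee_pos']]))
```

```text
[ 0.55231403 -0.033401    0.04755188] [-1.57073889e+00 -2.94013532e-05 -6.89811611e-01] [-0.26391708 -0.63679089 -0.65178834]
[[-0.00847297  0.00117203  0.04755188]]
```

View pics/w4b.png

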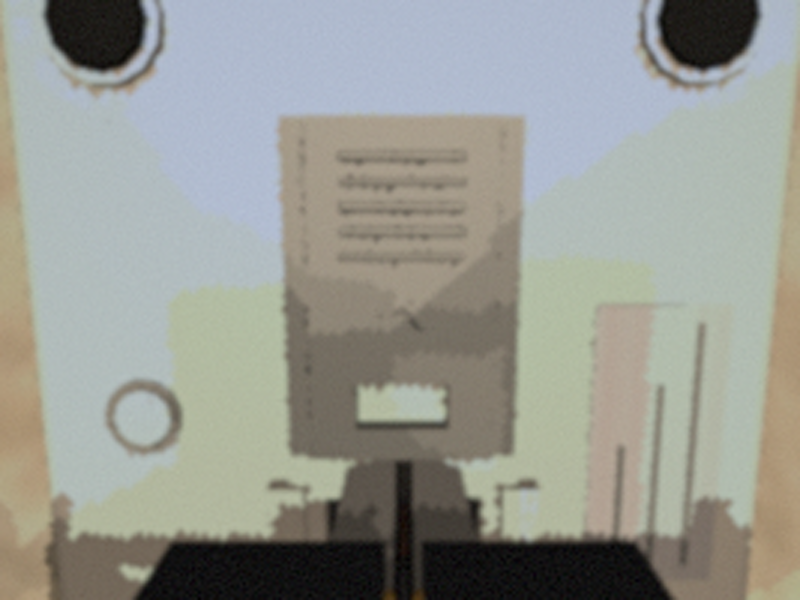

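The cover is out: its rear edge is at y≈457 and the rail ends at y≈485. I'll nudge it a few mm further for margin, then back off and lift away.

>>> jog_arm(
  targets=[
    [0, [0, 0, 0.2], 0],
    [0, [0, 0, 0.4], 0],
    [0, [0, 0, 0.4], 0],
    [0, [0, 0, 0.1], 0],
    [0, [0, 0, 0], 0],
    [0, [0, -1, 0], 0],
    [0, [0, -3.5, 0], 0],
    [0, [0, -7, 0], 0],
    [0, [0, -10, 0], 0],
    [0, [0, -12, 0], 0],
  ],
)

```text
time_s: 7.35
ee_pos: [0.5526, -0.0337, 0.1707]
eef_rot: [-1.569, -0.003, -0.69]
force: [-0.0, -0.3, -0.0]
grip_width: 0.0003
```

>>> jog_arm(
  targets=[
    [0, [2, 0, -3], 0],
    [0, [5, 0, -6], 0],
    [0, [8, 0, -9], 0],
    [0, [11, 0, -12], 0],
    [0, [14, 0, -15], 0],
    [0, [16, 0, -17], 0],
    [0, [17, 0, -18], 0],
    [0, [17, 0, -18], 0],
    [0, [17, 0, -18], 0],
  ],
)

```text
time_s: 8.25
ee_pos: [0.5688, -0.2795, 0.1677]
eef_rot: [-1.571, 0.0, -0.69]
force: [-0.7, 0.2, -0.5]
grip_width: 0.0006
```

Run:
```python
from h import *
print(ctrl.get_obs()['ee_pos'])
t=snap('top','top5'); a=pickle.load(open('pics/top0.pkl','rb'))['img']
f=lambda i:cv2.resize(i[135:220,210:302,::-1],(400,370),interpolation=cv2.INTER_CUBIC)
cv2.imwrite('pics/cmp.png',np.hstack([f(a),f(t['img'])]))
```

```text
[ 0.56875643 -0.27953691  0.16774112]
```

View pics/cmp.png

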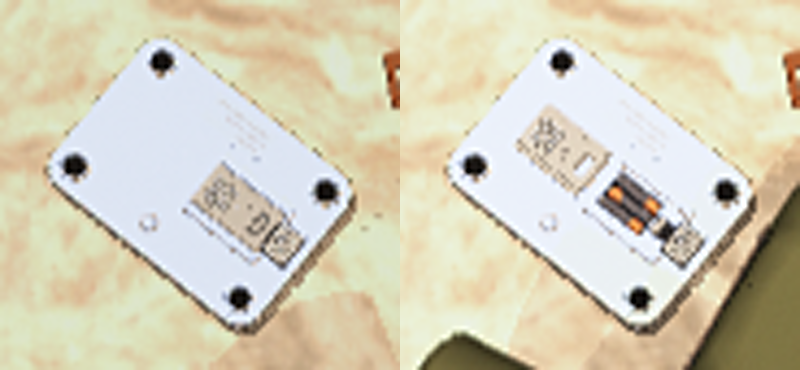

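The feet pixels are the same before and after, so the scale did not move. The bay is fully open with the cells showing. The cover has shifted about 80 mm and lies flat on the back, ahead of the rails, and the arm is clear.

```bash
python3 -c "
from station import ctrl
print(ctrl.hand_in())"
```

```text
the job is handed in; nothing more can be done
None
```

The battery cover is off and the bay is fully open, and I have handed the job in. With the fingers closed, I pressed the tab fully in (6.8 N at the stop). I held it down while pushing the cover along, then slid the cover right out of its rails, backed off and lifted clear. The whole job took about 8 s.

**Last checks:**
- **Cover:** it moved about 80 mm (80 mm from the arm's position, about 84 mm measured in the top picture; 74 mm was needed). It lies flat on the back of the scale, ahead of the rails.
- **Scale:** its feet show at the same pixels before and after, so it did not shift.
- **Bystanders:** I touched nothing else, but I did not compare the other things' positions afterwards.
- **Disagreement:** the first estimate of the scale's position from the top camera was about 5 mm off the wrist camera's. I used the wrist view, and the contacts agreed with it.

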